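# Set out the bench goods by height

### The job

Set the four bench goods (the copper braid spool, the solder wire spool, the small red carton and the slim spray bottle) out on the aluminium rail in order of height, one centred on each black rubber disc: the lowest on the disc next to the black clamp knob, the tallest on the disc farthest from it. Leave all four standing upright, as they stood on the bench.

Things in the scene. Friction and masses are not known exactly. Their poses are not given: they have to be found in the camera images.
- braid_spool: Small flat spool of copper braid with white flanges, lying flat: a disc 36 mm across, 14 mm high (the lowest of the four goods). Origin: centre of its underside; z up.
- wire_spool: Spool of solder wire with blue flanges, lying flat: 54 mm across, 30 mm high. Origin: centre of its underside; z up.
- carton: Small red carton standing upright: 30 mm along its x, 38 mm along its y, 52 mm high. Origin: centre of its underside; z up.
- spray: Slim white spray bottle with an orange band, standing upright: body 36 mm across up to 100 mm, narrower (25 mm) head above, 138 mm high in all (the tallest of the four). Origin: centre of its underside; z up. Not the wider alcohol bottle with the blue cap at the back.
- pad_a: One of four identical black rubber discs, 64 mm across, 3 mm thick, fixed 78 mm apart in a straight row on a flat aluminium rail (400 x 74 mm, 10 mm high) on the bench; which disc of the row this is varies. Origin: centre of its underside, on the rail's top at z = 0.010; the disc's top is at z = 0.013. y runs along the row, x across it, z up.
- pad_b: One of four identical black rubber discs, 64 mm across, 3 mm thick, fixed 78 mm apart in a straight row on a flat aluminium rail (400 x 74 mm, 10 mm high) on the bench; which disc of the row this is varies. Origin: centre of its underside, on the rail's top at z = 0.010; the disc's top is at z = 0.013. y runs along the row, x across it, z up.
- pad_c: One of four identical black rubber discs, 64 mm across, 3 mm thick, fixed 78 mm apart in a straight row on a flat aluminium rail (400 x 74 mm, 10 mm high) on the bench; which disc of the row this is varies. Origin: centre of its underside, on the rail's top at z = 0.010; the disc's top is at z = 0.013. y runs along the row, x across it, z up.
- pad_d: One of four identical black rubber discs, 64 mm across, 3 mm thick, fixed 78 mm apart in a straight row on a flat aluminium rail (400 x 74 mm, 10 mm high) on the bench; which disc of the row this is varies. Origin: centre of its underside, on the rail's top at z = 0.010; the disc's top is at z = 0.013. y runs along the row, x across it, z up.
- clamp_knob: Black fluted clamp knob, 30 mm across, 30 mm high, fixed on the aluminium rail at either of its ends, in line with the discs (the other end has only a low screw head). Origin: centre of its underside, at z = 0.010. The nearest disc's centre is 62 mm from it, the others 140, 218 and 296 mm.

How it is judged:
By the outcome, as a careful person would: the job done as asked, in the order asked, and still so for the second after the job is handed in, with the robot touching nothing.
It also fails if it takes over 109 s, if anything falls off the work surface, if the arm or the gripper's body presses on something with over 40 N, if the wrist force passes 120 N, or if a joint passes its speed limit or range.

### The arm

A 6-joint arm with a two-finger parallel gripper is mounted at the origin on a cart in front of the work surface, level with it; the furniture and walls round the work are solid. World frame = base frame: x ahead of the robot, y to its left, z up, the work surface at z = 0. Lengths are in m, angles in degrees, forces in N, time in s.
With the tool pointing down it reaches from about 0.4 to 0.825 m from the base axis. Payload 7 kg.
Tool frame: the origin (TCP) lies on the centre line of the jaws, within the pads' length; the fingertips stand 8 mm ahead of it and the grasp point (between the pads) lies 11 mm behind it; z points along the fingers, y is the line along which they close (so a half turn about z gives the same grasp; the last joint's range is limited). The gripper opens to 88 mm and grips with 3 to 60 N. Pads are 19 mm wide; open, the fingers measure 130 mm over their backs; the gripper's body (78 mm by 193 mm) begins 47 mm behind the grasp point.
Start: joints at [81.423, 20.546, 0.682, 0, -70.136, -16.507], TCP at [0.286, 0.611, 0.235] pointing down, gripper open.
Joint ranges: [-176.03, 176.03], [-82.01, 121.73], [-58.28, 71.71], [-173.87, 95.51], [-174.79, -0.11], [-173.66, 173.66]. Speed limits (degrees/s): [136.94, 136.94, 172.46, 180, 180, 180].

### API

Orientations are given as [roll, pitch, yaw] about the fixed x, y, z axes, in that order (R = Rz(yaw) Ry(pitch) Rx(roll)).
In Python, from plant import r gives the robot as it stands.
- The arm moves only by the tool carry_out, never from a script. Its argument "targets" is a list of rows, each a list of 6 numbers: the shift along the tool's x, y, z scaled (see below), then the turn, a rotation vector about the tool's x, y, z scaled (see below). A call has 1 to 5 rows; each row shifts and turns the commanded pose from where the row before left it, along the tool's axes as they then stand; what a row does not reach is not made up. The controller multiplies each number of a shift by 0.5 m and each number of a turn by 60 degrees. A row lasts 1/8 s, in which the tool goes at most 62.5 mm and 10.7 degrees, less where a joint would pass 70% of its speed; a pose out of reach is approached as far as the arm can. A call with a number of a shift or a turn outside -1 to 1 is refused whole. A call with a gripper value outside its range is refused whole. "hand" is the opening, from 0 (shut) to 1 (fully open), set as the call begins (left out, the last holds). The fingers move at their own pace and stop on an object; "squeeze" is the grip in N (left out, the last holds). Time passes only in rows, so rows that do not move let the fingers close. It gives the time, the measured TCP pose, the force, the opening and the grip force at its end, in the units of the state.
- r.get_state(): the state, without advancing time (a new reading comes with each control period).
- r.capture(name): name is "scene" or "top" or "wrist"; returns the picture (420x560x3 uint8, red, green, blue); there is no depth.
- r.camera_info(name): a dict with "K" (3x3 intrinsics, pixels), "eye" and "attitude" of the camera in the world. Camera axes: x right, y down, z forward; pixel columns grow to the right and rows downward; lengths in m; the calibration is good to about 2 mm. A picture is of the moment at which its call begins: read the wrist's pose just before it. camera_info takes no time and is no camera call; for the wrist camera it gives the pose at the moment of the call.
- r.close_job(): hands the job in; it is judged then, once.
The state is a dict: "time_s": time; "joints": joint angles; "qd": joint speeds; "joint_torque": joint torques, N m; "tcp_pos": TCP position; "eef_rot": TCP orientation; "contact_force": force on the tool from outside, world axes, zero at the start; "moment": the same for the moment, N m; "gripper_width": finger opening in m; "gripper_force": force on a finger pad.
Only numpy, scipy, OpenCV 4.12 (cv2) and the standard library are available. Lean on these libraries where they do the work, as an engineer would, in place of code of your own. Each camera call takes 0.05 s, during which the arm holds its last target. There are 200 camera calls.

## Working session

There is one attempt and no reset: what is moved stays moved. The work goes in short steps, Python scripts to look and compute and a tool call to move; the robot and the scene stay as the last step left them, time stands still between calls to the robot, and variables do not carry over. Pictures are saved under pics/ and viewed, at most 14 in all, crops included, and the job is handed in when it is done.

Besides the shell and the picture viewer there is one more tool, called after "Call:" in YAML: its name, and indented under it one key for each argument. carry_out: Moves the arm, as the interface text tells. Its arguments: {"type":"object","properties":{"targets":{"type":"array","items":{"type":"array","items":{"type":"number","minimum":-1,"maximum":1}}},"hand":{"type":"number"},"squeeze":{"type":"number"}},"required":["targets"]}

```bash
ls; mkdir -p pics; python3 - <<'E'
from plant import r
import cv2
for n in("scene","top"):
    im=r.capture(n); cv2.imwrite(f"pics/{n}0.png",im[:,:,::-1]); print(n,r.camera_info(n))
print(r.get_state())
E
```

```text
pics
scene {'K': array([[458.74875123,   0.        , 281.34240051],
       [  0.        , 458.74875123, 206.36379202],
       [  0.        ,   0.        ,   1.        ]]), 'eye': array([ 0.15520033, -0.62582868,  0.43541665]), 'attitude': array([-116.76692586,   -1.27735522,  -24.76048419])}
top {'K': array([[386.78843199,   0.        , 280.58787176],
       [  0.        , 386.78843199, 209.50388263],
       [  0.        ,   0.        ,   1.        ]]), 'eye': array([0.48449237, 0.0763982 , 0.88482107]), 'attitude': array([-176.78973312,    2.29432424,  -88.68090701])}
{'time_s': 0.1, 'joints': array([ 8.14245005e+01,  2.05884812e+01,  6.37873388e-01, -1.87588339e-02,
       -7.01342706e+01, -1.65077189e+01]), 'qd': array([ 0.02721721, -0.06593314,  0.13128488,  0.10857595,  0.0386796 ,
       -0.03804803]), 'joint_torque': array([-2.51758735e-03, -5.84165597e+01,  2.93752170e+01,  7.01573029e+00,
        1.01383415e-02, -3.96542362e-05]), 'tcp_pos': array([0.28598353, 0.61094969, 0.23369142]), 'eef_rot': array([ 1.79913609e+02, -7.21176728e-03, -2.50896006e+01]), 'contact_force': array([ 0.88780544, -0.19099763, -1.55717482]), 'moment': array([-0.05358877,  0.02385878,  0.00843369]), 'gripper_force': 0.0, 'gripper_width': 0.0874717371931338}
```

View pics/scene0.png

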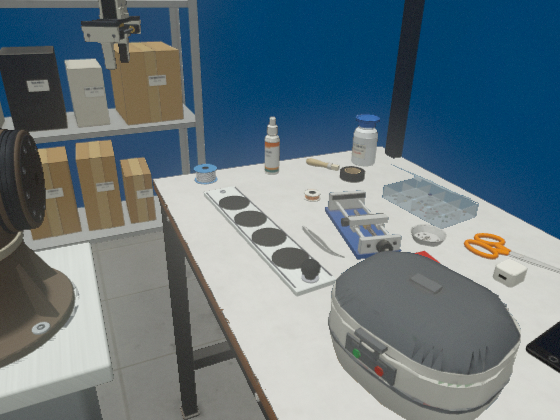

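View pics/top0.png

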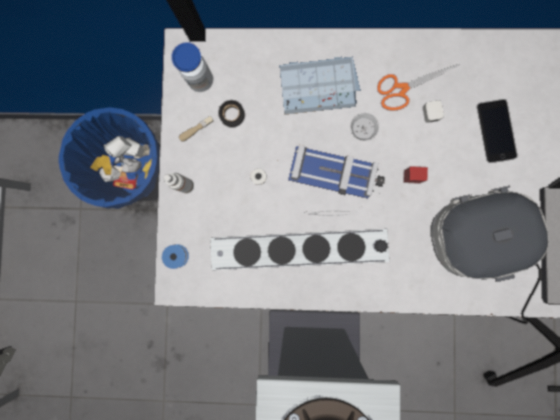

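```bash
cat > h.py <<'E'
import numpy as np, cv2
from plant import r
from scipy.spatial.transform import Rotation as R
def ray(n,u,v,z,info=None):
    c=info or r.camera_info(n); M=R.from_euler('xyz',c['attitude'],degrees=True).as_matrix()
    d=M@np.linalg.inv(c['K'])@[u,v,1]; e=np.array(c['eye']); return e+d*(z-e[2])/d[2]
def proj(n,p,info=None):
    c=info or r.camera_info(n); M=R.from_euler('xyz',c['attitude'],degrees=True).as_matrix()
    q=c['K']@(M.T@(np.array(p)-c['eye'])); return q[:2]/q[2]
E
python3 - <<'E'
from h import *
im=cv2.imread('pics/top0.png')
def crop(u,v,w,h,s): return cv2.resize(im[v:v+h,u:u+w],None,fx=s,fy=s,interpolation=cv2.INTER_CUBIC)
a=crop(155,165,133,110,3); b=crop(340,140,133,110,3); c=crop(200,225,200,50,4)
out=np.zeros((540,800,3),np.uint8); out[:330,:399]=a; out[:330,400:799]=b; out[335:535,:]=c
cv2.imwrite('pics/crop1.png',out)
for n,u,v,z in [('p1',247,252,.013),('p2',282,250,.013),('p3',316,248,.013),('p4',351,247,.013),('knob',381,246,.04),('braid',260,177,.014),('wire',175,256,.03),('carton',418,174,.052),('sprayhead',172,178,.138)]:
    print(n,ray('top',u,v,z).round(4))
E
```

```text
p1 [0.4352 0.186  0.013 ]
p2 [0.4416 0.1072 0.013 ]
p3 [0.448  0.0311 0.013 ]
p4 [ 0.4521 -0.0467  0.013 ]
knob [ 0.4569 -0.1071  0.04  ]
braid [0.6055 0.1609 0.014 ]
wire [0.4232 0.3444 0.03  ]
carton [ 0.6126 -0.1815  0.052 ]
sprayhead [0.5833 0.3224 0.138 ]
```

View pics/crop1.png

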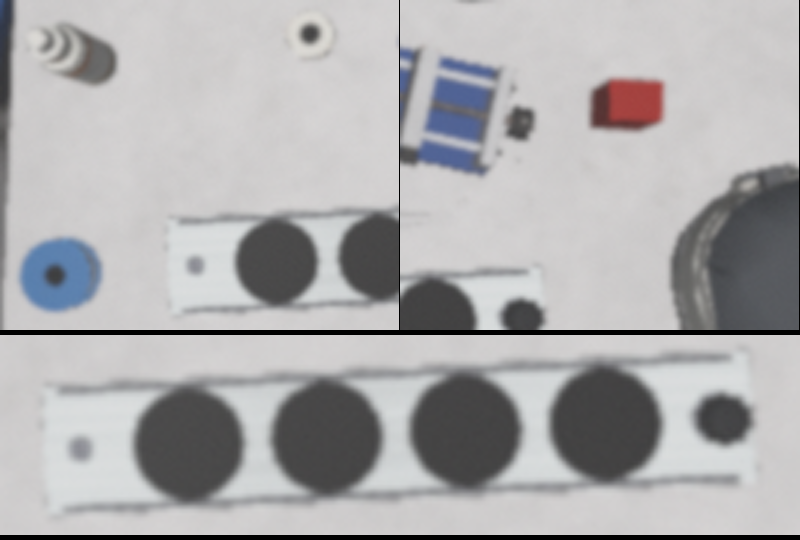

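```bash
python3 - <<'E'
from h import *
for n,u,v,z in [('p1',247,252.1,.013),('p2',281.5,250,.013),('p3',316.2,248.5,.013),('p4',351,246.5,.013),('knob',380.4,245.5,.04),('braid',258.2,176.2,.014),('wire',173.2,256.5,.03),('carton',418.6,173.9,.052),('sprayhead',168.3,178.3,.138)]:
    print(n,ray('top',u,v,z).round(4))
for u,v in [(430.7,226),(436.7,210),(451.7,200),(470,195)]:
    print('bag',ray('top',u,v,.05)[:2].round(3),ray('top',u,v,.1)[:2].round(3),ray('top',u,v,.15)[:2].round(3))
# scene cross-checks
for n,p in [('wire',(.4198,.348,.03)),('braid',(.607,.165,.014)),('spray',(.583,.33,.138)),('spraybase',(.583,.33,0)),('p1',(.4345,.186,.013)),('p4',(.453,-.047,.013)),('carton',(.6126,-.183,.052))]:
    print(n,proj('scene',p).round(1))
im=cv2.imread('pics/scene0.png')
cv2.imwrite('pics/crop2.png',np.vstack([cv2.resize(im[110:260,180:380],(800,600))[:600]]))
E
```

```text
p1 [0.4349 0.186  0.013 ]
p2 [0.4416 0.1083 0.013 ]
p3 [0.4469 0.0307 0.013 ]
p4 [ 0.4532 -0.0466  0.013 ]
knob [ 0.4579 -0.1058  0.04  ]
braid [0.6073 0.1651 0.014 ]
wire [0.422  0.3484 0.03  ]
carton [ 0.6128 -0.1828  0.052 ]
sprayhead [0.5826 0.3297 0.138 ]
bag [ 0.502 -0.209] [ 0.501 -0.192] [ 0.5   -0.175]
bag [ 0.536 -0.222] [ 0.533 -0.204] [ 0.53  -0.186]
bag [ 0.558 -0.253] [ 0.554 -0.233] [ 0.55  -0.214]
bag [ 0.57  -0.291] [ 0.565 -0.269] [ 0.56  -0.247]
wire [205.6 167.9]
braid [313.3 192.2]
spray [273.4 117.8]
spraybase [272.6 172.6]
p1 [235.2 201.9]
p4 [292.4 256.8]
carton [425.3 258.1]
```

View pics/crop2.png

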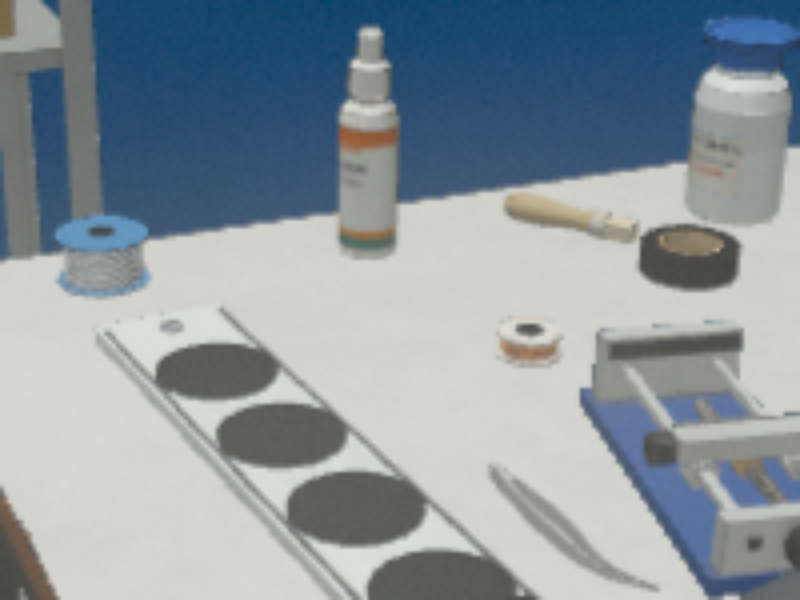

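Call:
carry_out:
  targets:
    - [0, 0, 0, 0, 0, 0.17]
    - [0, 0, 0, 0, 0, 0.17]
    - [0, 0, 0, 0, 0, 0.17]
    - [0, 0, 0, 0, 0, 0.17]
    - [0, 0, 0, 0, 0, 0.17]
  hand: 1

```text
time_s: 0.72
tcp_pos: [0.2861, 0.6111, 0.234]
eef_rot: [180.0, -0.0, -76.4]
contact_force: [0.3, 0.5, -0.4]
gripper_width: 0.0873
gripper_force: 0.0
```

```bash
cat >> h.py <<'E'
def go(x,y,z,yaw):
    "total shift (units) in the present tool frame, and turn units, to the goal"
    s=r.get_state(); M=R.from_euler('xyz',s['eef_rot'],degrees=True); G=R.from_euler('xyz',[180,0,yaw],degrees=True)
    d=np.array([x,y,z])-s['tcp_pos']
    print('t',round(s['time_s'],2),'tcp',s['tcp_pos'].round(4),'rot',s['eef_rot'].round(2),'w',round(s['gripper_width'],4),'f',round(s['gripper_force'],1),'j',s['joints'].round(0))
    print(' shift(now)',(M.inv().apply(d)/.5).round(4),'shift(goal yaw)',(G.inv().apply(d)/.5).round(4),'turn',((M.inv()*G).as_rotvec(degrees=True)/60).round(4))
E
python3 -c "
from h import *
go(.422,.3484,.1,-85.5)"
```

```text
t 0.72 tcp [0.2861 0.6111 0.234 ] rot [ 1.7997e+02 -5.0000e-02 -7.6420e+01] w 0.0873 f 0.0 j [ 81.  21.   1.  -0. -70. -68.]
 shift(now) [ 0.5743 -0.1411  0.2684] shift(goal yaw) [ 0.5451 -0.2298  0.268 ] turn [ 0.0004 -0.0008  0.1513]
```

Call:
carry_out:
  targets:
    - [0, 0, 0, 0, 0, 0.151]
    - [0.09, -0.038, 0.03, 0, 0, 0]
    - [0.09, -0.038, 0.03, 0, 0, 0]
    - [0.09, -0.038, 0.03, 0, 0, 0]
    - [0.09, -0.038, 0.03, 0, 0, 0]

```text
time_s: 1.35
tcp_pos: [0.3775, 0.4368, 0.1738]
eef_rot: [180.0, -0.0, -85.1]
contact_force: [0.5, 0.4, 0.4]
gripper_width: 0.0877
gripper_force: 0.0
```

Call:
carry_out:
  targets:
    - [0.09, -0.038, 0.05, 0, 0, 0]
    - [0.095, -0.04, 0.05, 0, 0, 0]
    - [0, 0, 0, 0, 0, 0]
    - [0, 0, 0, 0, 0, 0]

```text
time_s: 1.85
tcp_pos: [0.4242, 0.3496, 0.1247]
eef_rot: [-180.0, 0.0, -85.2]
contact_force: [0.1, 1.2, -0.1]
gripper_width: 0.0874
gripper_force: 0.0
```

```bash
python3 -c "
from h import *
go(.422,.3484,.01,-85.5)
i=r.camera_info('wrist'); print(i)
im=r.capture('wrist'); cv2.imwrite('pics/w1.png',im[:,:,::-1])
print(proj('wrist',(.422,.3484,.03),i))
"
```

```text
t 1.85 tcp [0.4242 0.3496 0.1247] rot [-179.99    0.    -85.18] w 0.0874 f 0.0 j [ 60.  14. -24.   0. -52. -55.]
 shift(now) [0.002  0.0046 0.2294] shift(goal yaw) [0.0021 0.0046 0.2294] turn [-0.0002  0.      0.0053]
{'K': array([[296.91100934,   0.        , 274.60516256],
       [  0.        , 296.91100934, 209.96798152],
       [  0.        ,   0.        ,   1.        ]]), 'eye': array([0.42952282, 0.27866008, 0.27484129]), 'attitude': array([ 1.64607150e+02,  7.59671152e-03, -1.75180439e+02])}
[276.55129713 213.02287517]
```

View pics/w1.png

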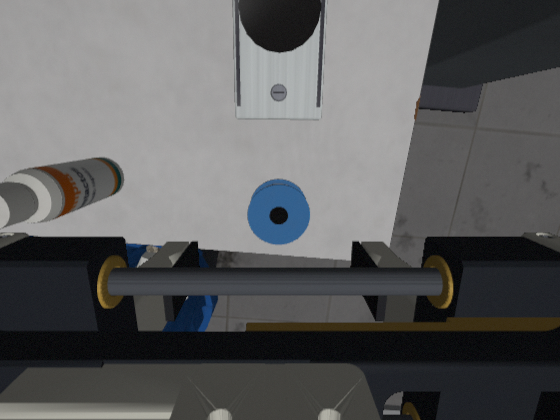

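Call:
carry_out:
  targets:
    - [0, 0.0074, 0.09, 0, 0, 0.005]
    - [0, 0, 0.09, 0, 0, 0]
    - [0, 0, 0.047, 0, 0, 0]
    - [0, 0, 0, 0, 0, 0]
    - [0, 0, 0, 0, 0, 0]

```text
time_s: 2.52
tcp_pos: [0.42, 0.3505, 0.0114]
eef_rot: [-180.0, 0.0, -85.4]
contact_force: [-0.2, 0.0, 0.6]
gripper_width: 0.0878
gripper_force: 0.0
```

Call:
carry_out:
  targets:
    - [0, 0, 0, 0, 0, 0]
    - [0, 0, 0, 0, 0, 0]
    - [0, 0, 0, 0, 0, 0]
    - [0, 0, 0, 0, 0, 0]
    - [0, 0, 0, 0, 0, 0]
  hand: 0
  squeeze: 20

```text
time_s: 3.15
tcp_pos: [0.4202, 0.3493, 0.0112]
eef_rot: [-180.0, 0.0, -85.4]
contact_force: [-0.7, 0.5, 1.2]
gripper_width: 0.0537
gripper_force: 20.0
```

Call:
carry_out:
  targets:
    - [0, 0, -0.08, 0, 0, 0]
    - [0, 0, -0.06, 0, 0, 0]

```text
time_s: 3.4
tcp_pos: [0.42, 0.3489, 0.0817]
eef_rot: [180.0, -0.0, -85.4]
contact_force: [-0.3, 0.3, -2.5]
gripper_width: 0.0536
gripper_force: 20.0
```

```bash
python3 -c "
from h import *
go(.4472,.0307,.08,-85.5)
i=r.camera_info('wrist')
im=r.capture('wrist'); cv2.imwrite('pics/w2.png',im[:,:,::-1])
for p in [(.4350,.1863),(.4411,.1085),(.4472,.0307),(.4533,-.047)]: print(proj('wrist',(*p,.013),i).round(1))
"
```

```text
t 3.4 tcp [0.42   0.3489 0.0817] rot [ 1.7997e+02 -4.0000e-02 -8.5450e+01] w 0.0536 f 20.0 j [ 60.  17. -27.  -0. -46. -56.]
 shift(now) [ 0.6388 -0.0038  0.0039] shift(goal yaw) [ 0.6388 -0.0043  0.0034] turn [ 0.0005 -0.0007  0.0009]
[270.3 -23.7]
[ 269.9 -187.4]
[ 269.5 -397.5]
[ 268.8 -676.9]
```

View pics/w2.png

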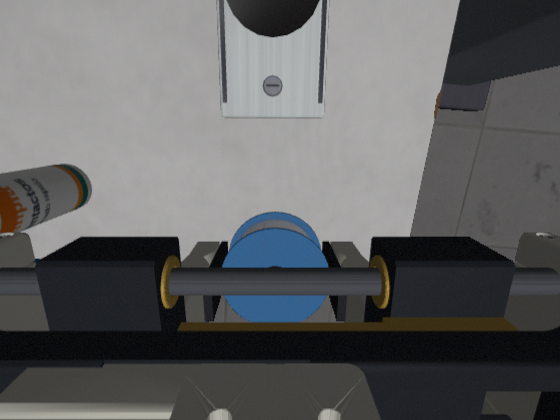

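Call:
carry_out:
  targets:
    - [0.1, 0, 0, 0, 0, 0]
    - [0.1, 0, 0, 0, 0, 0]
    - [0.1, 0, 0, 0, 0, 0]
    - [0.1, 0, 0, 0, 0, 0]

```text
time_s: 3.95
tcp_pos: [0.4356, 0.1481, 0.0808]
eef_rot: [180.0, -0.0, -85.4]
contact_force: [0.2, 0.7, -2.2]
gripper_width: 0.0536
gripper_force: 20.0
```

```bash
python3 -c "
from h import *
go(.4452,.0307,.026,-85.5)
i=r.camera_info('wrist')
im=r.capture('wrist'); cv2.imwrite('pics/w3.png',im[:,:,::-1])
for p in [(.4350,.1863),(.4411,.1085),(.4472,.0307),(.4533,-.047)]: print(proj('wrist',(*p,.013),i).round(1))
"
```

```text
t 3.95 tcp [0.4356 0.1481 0.0808] rot [ 1.7997e+02 -1.0000e-02 -8.5430e+01] w 0.0536 f 20.0 j [ 43.  10. -37.  -0. -43. -39.]
 shift(now) [ 0.2356 -0.0006  0.1096] shift(goal yaw) [ 0.2356 -0.0008  0.1095] turn [ 0.0004 -0.0001  0.0011]
[270.7 268.9]
[270.5 172.2]
[270.3  55.3]
[270.  -88.8]
```

View pics/w3.png

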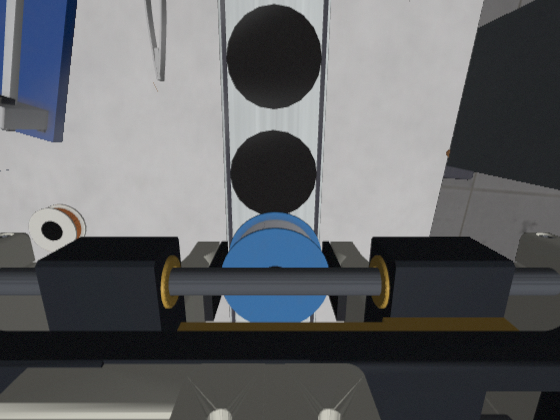

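Call:
carry_out:
  targets:
    - [0.1, 0.001, 0, 0, 0, 0]
    - [0.1, 0, 0, 0, 0, 0]
    - [0.035, 0, 0.03, 0, 0, 0]
    - [0, 0, 0.05, 0, 0, 0]
    - [0, 0, 0.02, 0, 0, 0]

```text
time_s: 4.62
tcp_pos: [0.4439, 0.0319, 0.0298]
eef_rot: [179.9, -0.0, -85.5]
contact_force: [-0.5, -0.2, -2.4]
gripper_width: 0.0534
gripper_force: 20.0
```

Call:
carry_out:
  targets:
    - [0, 0, 0.011, 0, 0, 0]
    - [0, 0, 0, 0, 0, 0]
    - [0, 0, 0, 0, 0, 0]

```text
time_s: 5.0
tcp_pos: [0.4452, 0.0331, 0.0261]
eef_rot: [-180.0, 0.0, -85.4]
contact_force: [-1.1, 0.5, -1.2]
gripper_width: 0.0538
gripper_force: 20.0
```

Call:
carry_out:
  targets:
    - [0.003, 0.001, 0.0025, 0, 0, 0]
    - [0, 0, 0, 0, 0, 0]
    - [0, 0, 0, 0, 0, 0]

```text
time_s: 5.38
tcp_pos: [0.4445, 0.0311, 0.0245]
eef_rot: [-180.0, 0.0, -85.4]
contact_force: [-0.1, 1.2, -2.5]
gripper_width: 0.0538
gripper_force: 20.0
```

```bash
python3 -c "
from h import *
go(.4445,.031,.0242,-85.5); go(.4445,.031,.0242,-85.5)"
```

```text
t 5.38 tcp [0.4445 0.0311 0.0245] rot [-1.7999e+02  1.0000e-02 -8.5450e+01] w 0.0538 f 20.0 j [ 30.  14. -42.   0. -33. -25.]
 shift(now) [0.0003 0.0001 0.0005] shift(goal yaw) [0.0003 0.0001 0.0005] turn [-0.0002  0.0001  0.0009]
t 5.38 tcp [0.4445 0.0311 0.0245] rot [-1.7999e+02  1.0000e-02 -8.5450e+01] w 0.0538 f 20.0 j [ 30.  14. -42.   0. -33. -25.]
 shift(now) [0.0003 0.0001 0.0005] shift(goal yaw) [0.0003 0.0001 0.0005] turn [-0.0002  0.0001  0.0009]
```

Call:
carry_out:
  targets:
    - [0, 0, 0.001, 0, 0, 0]
    - [0, 0, 0, 0, 0, 0]

```text
time_s: 5.62
tcp_pos: [0.4446, 0.0312, 0.0242]
eef_rot: [-180.0, 0.0, -85.4]
contact_force: [-2.4, -0.0, 4.9]
gripper_width: 0.0534
gripper_force: 20.0
```

Call:
carry_out:
  targets:
    - [0, 0, 0, 0, 0, 0]
    - [0, 0, 0, 0, 0, 0]
    - [0, 0, 0, 0, 0, 0]
    - [0, 0, 0, 0, 0, 0]
  hand: 1

```text
time_s: 6.12
tcp_pos: [0.4445, 0.0311, 0.0238]
eef_rot: [180.0, -0.0, -85.4]
contact_force: [0.0, -1.0, -0.1]
gripper_width: 0.0859
gripper_force: 0.0
```

Call:
carry_out:
  targets:
    - [0, 0, -0.06, 0, 0, 0]
    - [0, 0, -0.1, 0, 0, 0]
    - [0, 0, 0, 0, 0, 0]

```text
time_s: 6.5
tcp_pos: [0.4468, 0.0322, 0.1072]
eef_rot: [-179.6, 0.1, -85.4]
contact_force: [0.4, 0.3, -0.3]
gripper_width: 0.0878
gripper_force: 0.0
```

```bash
python3 -c "
from h import *
go(.605,.165,.1,-85.5)"
```

```text
t 6.5 tcp [0.4468 0.0322 0.1072] rot [-1.7962e+02  1.3000e-01 -8.5400e+01] w 0.0878 f 0.0 j [ 30.   6. -37.   0. -46. -25.]
 shift(now) [-0.2394 -0.3365  0.0172] shift(goal yaw) [-0.24   -0.3362  0.0144] turn [-0.0063  0.0022  0.0016]
```

Call:
carry_out:
  targets:
    - [-0.06, -0.084, 0.003, 0, 0, 0]
    - [-0.06, -0.084, 0.003, 0, 0, 0]
    - [-0.06, -0.084, 0.003, 0, 0, 0]
    - [-0.06, -0.084, 0.003, 0, 0, 0]
    - [0, 0, 0, 0, 0, 0]

```text
time_s: 7.12
tcp_pos: [0.6043, 0.166, 0.0958]
eef_rot: [179.9, -0.0, -85.4]
contact_force: [-1.0, 0.0, -0.8]
gripper_width: 0.0874
gripper_force: 0.0
```

```bash
python3 -c "
from h import *
go(.605,.165,.0105,-85.5)
i=r.camera_info('wrist')
im=r.capture('wrist'); cv2.imwrite('pics/w4.png',im[:,:,::-1])
print(proj('wrist',(.605,.165,.014),i))
"
```

```text
t 7.12 tcp [0.6043 0.166  0.0958] rot [ 1.7995e+02 -4.0000e-02 -8.5380e+01] w 0.0874 f 0.0 j [ 33.  23. -16.   0. -52. -29.]
 shift(now) [ 0.0019 -0.0014  0.1707] shift(goal yaw) [ 0.0021 -0.0013  0.1707] turn [ 0.0008 -0.0007  0.002 ]
[272.99034885 217.38902049]
```

View pics/w4.png

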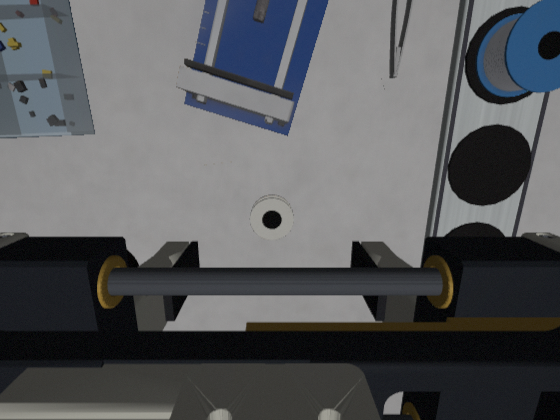

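Call:
carry_out:
  targets:
    - [0, -0.002, 0.08, 0, 0, 0]
    - [0, 0, 0.06, 0, 0, 0]
    - [0, 0, 0.03, 0, 0, 0]
    - [0, 0, 0, 0, 0, 0]
    - [0, 0, 0, 0, 0, 0]

```text
time_s: 7.8
tcp_pos: [0.6041, 0.1644, 0.014]
eef_rot: [-179.9, 0.0, -85.4]
contact_force: [0.7, 0.4, 1.2]
gripper_width: 0.0878
gripper_force: 0.0
```

Call:
carry_out:
  targets:
    - [0, 0, 0, 0, 0, 0]
    - [0, 0, 0, 0, 0, 0]
    - [0, 0, 0, 0, 0, 0]
    - [0, 0, 0, 0, 0, 0]
    - [0, 0, 0, 0, 0, 0]
  hand: 0
  squeeze: 15

```text
time_s: 8.43
tcp_pos: [0.6034, 0.1642, 0.0128]
eef_rot: [180.0, -0.0, -85.4]
contact_force: [-0.9, -0.1, 1.1]
gripper_width: 0.0431
gripper_force: 0.0
```

Call:
carry_out:
  targets:
    - [0, 0, 0, 0, 0, 0]
    - [0, 0, 0, 0, 0, 0]

```text
time_s: 8.68
tcp_pos: [0.6034, 0.1642, 0.0128]
eef_rot: [-180.0, 0.0, -85.4]
contact_force: [0.4, 0.5, -0.1]
gripper_width: 0.0354
gripper_force: 15.0
```

Call:
carry_out:
  targets:
    - [0, 0, -0.06, 0, 0, 0]
    - [0, 0, -0.09, 0, 0, 0]
    - [0, 0, 0, 0, 0, 0]

```text
time_s: 9.05
tcp_pos: [0.6056, 0.1653, 0.0917]
eef_rot: [-179.6, 0.1, -85.4]
contact_force: [0.8, -0.1, -0.7]
gripper_width: 0.0351
gripper_force: 15.0
```

```bash
python3 -c "
from h import *
go(.4507,-.0467,.06,-85.5)"
```

```text
t 9.05 tcp [0.6056 0.1653 0.0917] rot [-1.7964e+02  1.4000e-01 -8.5410e+01] w 0.0351 f 15.0 j [ 33.  23. -16.   0. -51. -29.]
 shift(now) [0.398  0.3432 0.0603] shift(goal yaw) [0.3984 0.3422 0.0634] turn [-0.0059  0.0024  0.0016]
```

Call:
carry_out:
  targets:
    - [0.08, 0.0685, 0, 0, 0, 0]
    - [0.08, 0.0685, 0, 0, 0, 0]
    - [0.08, 0.0685, 0, 0, 0, 0]
    - [0.08, 0.0685, 0, 0, 0, 0]
    - [0.08, 0.0685, 0.03, 0, 0, 0]

```text
time_s: 9.68
tcp_pos: [0.4479, -0.0498, 0.073]
eef_rot: [-179.9, 0.0, -85.4]
contact_force: [0.9, -1.2, -1.3]
gripper_width: 0.0349
gripper_force: 15.0
```

Call:
carry_out:
  targets:
    - [0, 0, 0.03, 0, 0, 0]
    - [0, 0, 0.03, 0, 0, 0]
    - [0, 0, 0, 0, 0, 0]
    - [0, 0, 0, 0, 0, 0]

```text
time_s: 10.18
tcp_pos: [0.4487, -0.0487, 0.0429]
eef_rot: [180.0, -0.0, -85.4]
contact_force: [-0.3, 0.2, -0.6]
gripper_width: 0.0352
gripper_force: 15.0
```

```bash
python3 -c "
from h import *
go(.4507,-.0482,.0258,-85.5)
i=r.camera_info('wrist'); 
im=r.capture('wrist'); cv2.imwrite('pics/w5.png',im[:,:,::-1])
for p in [(.4445,.031,.043),(.4507,-.0467,.013),(.4556,-.1085,.04)]: print(proj('wrist',p,i).round(1))
"
```

```text
t 10.18 tcp [ 0.4487 -0.0487  0.0429] rot [ 1.7999e+02 -1.0000e-02 -8.5430e+01] w 0.0352 f 15.0 j [ 19.  13. -41.   0. -37. -14.]
 shift(now) [-0.0007 -0.0041  0.0343] shift(goal yaw) [-0.0007 -0.0041  0.0343] turn [ 0.0002 -0.0001  0.0011]
[270.1 379.8]
[270.3 244.7]
[269.2 150.7]
```

View pics/w5.png

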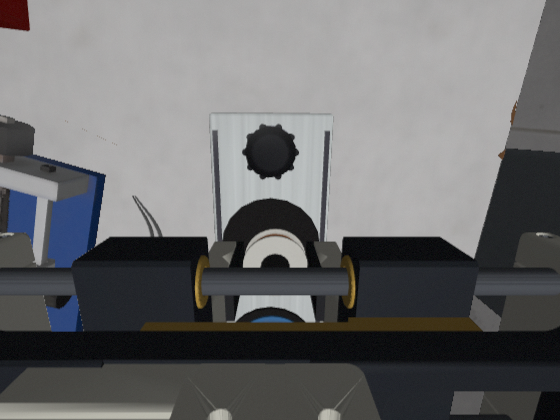

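Call:
carry_out:
  targets:
    - [-0.0005, -0.004, 0.015, 0, 0, 0]
    - [0, 0, 0.015, 0, 0, 0]
    - [0, 0, 0.004, 0, 0, 0]
    - [0, 0, 0, 0, 0, 0]
    - [0, 0, 0, 0, 0, 0]

```text
time_s: 10.85
tcp_pos: [0.4502, -0.0485, 0.0257]
eef_rot: [180.0, -0.0, -85.4]
contact_force: [-1.7, -0.1, 2.0]
gripper_width: 0.0354
gripper_force: 15.0
```

```bash
python3 -c "
from h import *
go(.4507,-.0482,.0258,-85.5)"
```

```text
t 10.85 tcp [ 0.4502 -0.0485  0.0257] rot [ 1.7996e+02 -1.0000e-02 -8.5440e+01] w 0.0354 f 15.0 j [ 19.  15. -41.  -0. -34. -14.]
 shift(now) [-0.0004 -0.0009 -0.0002] shift(goal yaw) [-0.0004 -0.0009 -0.0002] turn [ 0.0006 -0.0001  0.001 ]
```

Call:
carry_out:
  targets:
    - [0, 0, 0, 0, 0, 0]
    - [0, 0, 0, 0, 0, 0]
    - [0, 0, 0, 0, 0, 0]
    - [0, 0, 0, 0, 0, 0]
  hand: 0.75

```text
time_s: 11.35
tcp_pos: [0.4506, -0.0484, 0.0258]
eef_rot: [-180.0, 0.0, -85.4]
contact_force: [-0.5, -0.1, -1.1]
gripper_width: 0.0646
gripper_force: 0.0
```

Call:
carry_out:
  targets:
    - [0, 0, -0.05, 0, 0, 0]
    - [0, 0, -0.1, 0, 0, 0]
    - [0, 0, -0.08, 0, 0, -0.17]
    - [0, 0, 0, 0, 0, -0.17]
    - [0, 0, 0, 0, 0, -0.17]

```text
time_s: 11.98
tcp_pos: [0.4508, -0.0483, 0.1415]
eef_rot: [-179.9, -0.0, -54.5]
contact_force: [0.4, 0.1, -0.3]
gripper_width: 0.0655
gripper_force: 0.0
```

Call:
carry_out:
  targets:
    - [0, 0, 0, 0, 0, -0.17]
    - [0, 0, 0, 0, 0, -0.17]
    - [0, 0, 0, 0, 0, -0.17]
    - [0, 0, 0, 0, 0, -0.17]
    - [0, 0, 0, 0, 0, -0.17]

```text
time_s: 12.6
tcp_pos: [0.4505, -0.0484, 0.1408]
eef_rot: [-180.0, 0.0, -3.5]
contact_force: [-0.6, 0.4, 0.5]
gripper_width: 0.0655
gripper_force: 0.0
```

```bash
python3 -c "
from h import *
go(.61,-.182,.13,0)"
```

```text
t 12.6 tcp [ 0.4505 -0.0484  0.1408] rot [-180.      0.     -3.51] w 0.0655 f 0.0 j [ 19.   4. -34.  -0. -52.  68.]
 shift(now) [0.3348 0.2472 0.0215] shift(goal yaw) [0.3191 0.2672 0.0216] turn [-0.      0.     -0.0585]
```

Call:
carry_out:
  targets:
    - [0.0837, 0.0618, 0.003, 0, 0, 0]
    - [0.0837, 0.0618, 0.003, 0, 0, 0]
    - [0.0837, 0.0618, 0.003, 0, 0, 0]
    - [0.0837, 0.0618, 0.003, 0, 0, 0]
    - [0, 0, 0, 0, 0, 0]

```text
time_s: 13.22
tcp_pos: [0.6109, -0.1851, 0.1331]
eef_rot: [180.0, 0.1, -4.0]
contact_force: [-0.4, -0.1, -0.1]
gripper_width: 0.0654
gripper_force: 0.0
```

```bash
python3 -c "
from h import *
go(.61,-.182,.029,0)
i=r.camera_info('wrist'); 
im=r.capture('wrist'); cv2.imwrite('pics/w6.png',im[:,:,::-1])
for p in [(.61,-.182,.052)]: print(proj('wrist',p,i).round(1))
print(i['eye'])
"
```

```text
t 13.22 tcp [ 0.6109 -0.1851  0.1331] rot [ 1.7997e+02  8.0000e-02 -3.9900e+00] w 0.0654 f 0.0 j [  1.  22. -12.   0. -57.  85.]
 shift(now) [-0.0019 -0.0063  0.2082] shift(goal yaw) [-0.0018 -0.0063  0.2082] turn [ 0.0005  0.0014 -0.0664]
[270.9 219.5]
[ 0.6814434  -0.19012609  0.28319778]
```

View pics/w6.png

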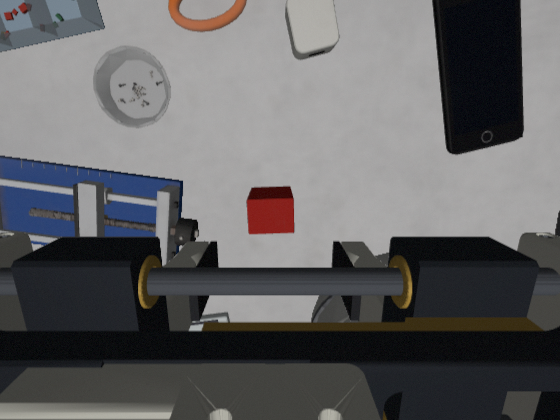

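Call:
carry_out:
  targets:
    - [0.003, -0.006, 0.03, 0, 0, -0.035]
    - [0, 0, 0.05, 0, 0, 0]
    - [0, 0, 0.05, 0, 0, 0]
    - [0, 0, 0, 0, 0, 0]
    - [0, 0, 0, 0, 0, 0]
  hand: 0.58

```text
time_s: 13.9
tcp_pos: [0.6112, -0.1795, 0.0706]
eef_rot: [180.0, -0.0, -1.6]
contact_force: [-0.1, 1.5, -0.4]
gripper_width: 0.0513
gripper_force: 0.0
```

```bash
python3 -c "
from h import *
go(.6125,-.182,.030,-2)
i=r.camera_info('wrist'); 
im=r.capture('wrist'); cv2.imwrite('pics/w7.png',im[:,:,::-1])
for p in [(.6125,-.182,.052)]: print(proj('wrist',p,i).round(1))
"
```

```text
t 13.9 tcp [ 0.6112 -0.1795  0.0706] rot [ 1.7999e+02 -4.0000e-02 -1.6500e+00] w 0.0513 f 0.0 j [  1.  25. -16.   0. -49.  87.]
 shift(now) [0.0026 0.0049 0.0813] shift(goal yaw) [0.0027 0.0049 0.0813] turn [ 0.0002 -0.0007  0.0058]
[278.7 246.1]
```

View pics/w7.png

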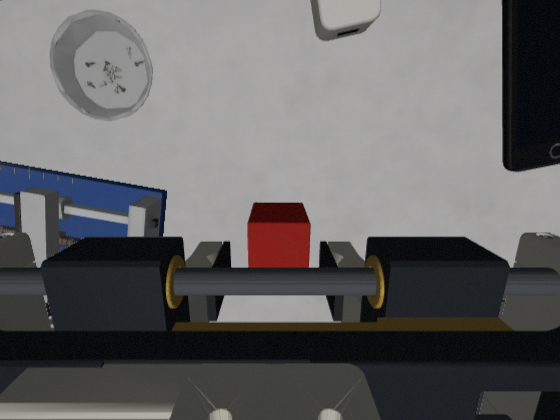

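Call:
carry_out:
  targets:
    - [0.0027, 0.0049, 0.02, 0, 0, 0]
    - [0, 0, 0.03, 0, 0, 0]
    - [0, 0, 0.03, 0, 0, 0]
    - [0, 0, 0, 0, 0, 0]
    - [0, 0, 0, 0, 0, 0]

```text
time_s: 14.58
tcp_pos: [0.6124, -0.1826, 0.0296]
eef_rot: [180.0, 0.0, -1.7]
contact_force: [-0.7, -0.2, -0.8]
gripper_width: 0.0508
gripper_force: 0.0
```

Call:
carry_out:
  targets:
    - [0, 0, 0, 0, 0, 0]
    - [0, 0, 0, 0, 0, 0]
    - [0, 0, 0, 0, 0, 0]
    - [0, 0, 0, 0, 0, 0]
  hand: 0
  squeeze: 15

```text
time_s: 15.08
tcp_pos: [0.6126, -0.1825, 0.0303]
eef_rot: [180.0, -0.0, -1.7]
contact_force: [-0.6, 0.3, 3.8]
gripper_width: 0.0374
gripper_force: 15.0
```

```bash
python3 -c "
from h import *
go(.6125,-.182,.140,-2)"
```

```text
t 15.07 tcp [ 0.6126 -0.1825  0.0303] rot [ 1.80e+02 -5.00e-02 -1.73e+00] w 0.0374 f 15.0 j [  1.  28. -17.   0. -45.  87.]
 shift(now) [-1.000e-04 -1.000e-03 -2.194e-01] shift(goal yaw) [-2.000e-04 -1.000e-03 -2.194e-01] turn [ 0.0001 -0.0008  0.0044]
```

Call:
carry_out:
  targets:
    - [0, 0, -0.05, 0, 0, 0]
    - [0, 0, -0.09, 0, 0, 0]
    - [0, 0, -0.08, 0, 0, 0.174]
    - [0, 0, 0, 0, 0, 0.174]
    - [0, 0, 0, 0, 0, 0.174]

```text
time_s: 15.7
tcp_pos: [0.6123, -0.1824, 0.1405]
eef_rot: [-180.0, -0.0, -33.4]
contact_force: [-0.1, 0.4, -0.5]
gripper_width: 0.0381
gripper_force: 15.0
```

Call:
carry_out:
  targets:
    - [0, 0, 0, 0, 0, 0.174]
    - [0, 0, 0, 0, 0, 0.174]
    - [0, 0, 0, 0, 0, 0.174]
    - [0, 0, 0, 0, 0, 0.174]
    - [0, 0, 0, 0, 0, 0.174]

```text
time_s: 16.32
tcp_pos: [0.612, -0.1825, 0.1395]
eef_rot: [180.0, 0.0, -85.6]
contact_force: [-0.3, -0.1, -0.6]
gripper_width: 0.0376
gripper_force: 15.0
```

```bash
python3 -c "
from h import *
go(.4385,.1088,.09,-85.5)"
```

```text
t 16.32 tcp [ 0.612  -0.1825  0.1395] rot [ 1.7997e+02  1.0000e-02 -8.5620e+01] w 0.0376 f 15.0 j [  1.  21. -11.  -0. -57.   4.]
 shift(now) [-0.6073  0.3015  0.0993] shift(goal yaw) [-0.6079  0.3003  0.0991] turn [ 0.0005  0.0002 -0.002 ]
```

Call:
carry_out:
  targets:
    - [-0.0868, 0.043, 0, 0, 0, 0]
    - [-0.0868, 0.043, 0, 0, 0, 0]
    - [-0.0868, 0.043, 0, 0, 0, 0]
    - [-0.0868, 0.043, 0, 0, 0, 0]
    - [-0.0868, 0.043, 0, 0, 0, 0]

```text
time_s: 16.95
tcp_pos: [0.4862, 0.026, 0.1398]
eef_rot: [-180.0, 0.0, -85.3]
contact_force: [0.9, 0.3, 0.1]
gripper_width: 0.0377
gripper_force: 15.0
```

Call:
carry_out:
  targets:
    - [-0.0868, 0.043, 0.02, 0, 0, 0]
    - [-0.0865, 0.043, 0.06, 0, 0, 0]
    - [0, 0, 0.03, 0, 0, 0]
    - [0, 0, 0, 0, 0, 0]

```text
time_s: 17.45
tcp_pos: [0.4363, 0.1077, 0.0841]
eef_rot: [179.9, -0.1, -85.2]
contact_force: [0.3, -0.1, -0.7]
gripper_width: 0.0376
gripper_force: 15.0
```

```bash
python3 -c "
from h import *
go(.4385,.1088,.044,-85.5)"
```

```text
t 17.45 tcp [0.4363 0.1077 0.0841] rot [ 1.7989e+02 -6.0000e-02 -8.5180e+01] w 0.0376 f 15.0 j [ 39.   9. -38.  -0. -43. -34.]
 shift(now) [-0.002  -0.0048  0.0802] shift(goal yaw) [-0.0019 -0.0046  0.0802] turn [ 0.0018 -0.0011  0.0053]
```

Call:
carry_out:
  targets:
    - [-0.002, -0.0048, 0.03, 0, 0, 0.005]
    - [0, 0, 0.03, 0, 0, 0]
    - [0, 0, 0.018, 0, 0, 0]
    - [0, 0, 0, 0, 0, 0]
    - [0, 0, 0, 0, 0, 0]

```text
time_s: 18.08
tcp_pos: [0.44, 0.1089, 0.0464]
eef_rot: [-180.0, 0.0, -85.6]
contact_force: [-0.3, -0.1, -0.3]
gripper_width: 0.038
gripper_force: 15.0
```

```bash
python3 -c "
from h import *
go(.4385,.1088,.0433,-85.5)"
```

```text
t 18.07 tcp [0.44   0.1089 0.0464] rot [-1.7996e+02  2.0000e-02 -8.5580e+01] w 0.038 f 15.0 j [ 39.  13. -40.   0. -37. -35.]
 shift(now) [-0.0001  0.0029  0.0061] shift(goal yaw) [-0.0001  0.0029  0.0061] turn [-0.0006  0.0003 -0.0013]
```

Call:
carry_out:
  targets:
    - [0, 0.0025, 0.006, 0, 0, 0]
    - [0, 0, 0, 0, 0, 0]
    - [0, 0, 0, 0, 0, 0]
    - [0, 0, 0, 0, 0, 0]

```text
time_s: 18.58
tcp_pos: [0.4387, 0.1091, 0.0432]
eef_rot: [-179.9, 0.0, -85.5]
contact_force: [-0.2, -0.4, 4.8]
gripper_width: 0.0381
gripper_force: 15.0
```

```bash
python3 -c "
from h import *
go(.4385,.1088,.0433,-85.5); print(r.get_state()['contact_force'])"
```

```text
t 18.57 tcp [0.4387 0.1091 0.0432] rot [-1.7995e+02  2.0000e-02 -8.5550e+01] w 0.0381 f 15.0 j [ 39.  13. -41.   0. -37. -35.]
 shift(now) [ 0.0005  0.0004 -0.0002] shift(goal yaw) [ 0.0005  0.0004 -0.0002] turn [-0.0008  0.0004 -0.0008]
[-0.18424297 -0.40645058  4.75736555]
```

Call:
carry_out:
  targets:
    - [0, 0, 0, 0, 0, 0]
    - [0, 0, 0, 0, 0, 0]
    - [0, 0, 0, 0, 0, 0]
    - [0, 0, 0, 0, 0, 0]
  hand: 1

```text
time_s: 19.08
tcp_pos: [0.4382, 0.1087, 0.0427]
eef_rot: [180.0, -0.0, -85.6]
contact_force: [0.2, -0.3, -0.9]
gripper_width: 0.0724
gripper_force: 0.0
```

Call:
carry_out:
  targets:
    - [0, 0, -0.05, 0, 0, 0]
    - [0, 0, -0.1, 0, 0, 0]
    - [0, 0, -0.1, 0, 0, 0]
    - [0, 0, -0.08, 0, 0, 0]
    - [0, 0, 0, 0, 0, 0]

```text
time_s: 19.7
tcp_pos: [0.4399, 0.1097, 0.211]
eef_rot: [-179.7, 0.2, -85.5]
contact_force: [-0.7, 0.5, -0.4]
gripper_width: 0.0875
gripper_force: 0.0
```

```bash
python3 -c "
from h import *
go(.581,.33,.2,-85.5)
im=r.capture('top')[:,:,::-1]
cv2.imwrite('pics/t2.png',np.vstack([cv2.resize(im[165:275,155:405],None,fx=3.2,fy=3.2,interpolation=cv2.INTER_CUBIC)]))"
```

```text
t 19.7 tcp [0.4399 0.1097 0.211 ] rot [-179.67    0.18  -85.54] w 0.0875 f 0.0 j [ 39.  -0. -28.   0. -61. -35.]
 shift(now) [-0.4172 -0.3155  0.0252] shift(goal yaw) [-0.4171 -0.316   0.0221] turn [-0.0055  0.003  -0.0007]
```

View pics/t2.png

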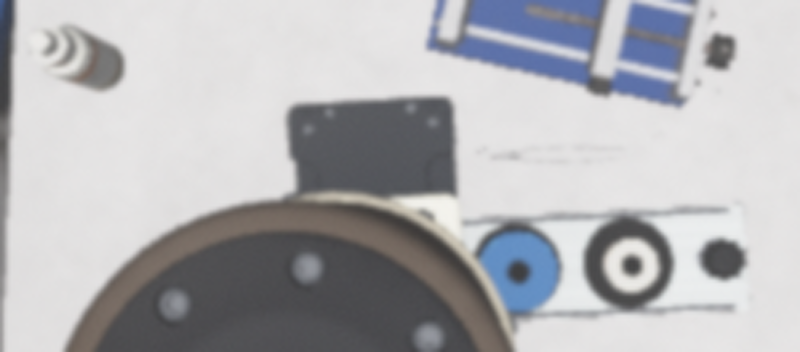

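Call:
carry_out:
  targets:
    - [-0.0834, -0.0632, 0.004, 0, 0, 0]
    - [-0.0834, -0.0632, 0.004, 0, 0, 0]
    - [-0.0834, -0.0632, 0.004, 0, 0, 0]
    - [-0.0834, -0.0632, 0.004, 0, 0, 0]
    - [-0.0834, -0.0632, 0.004, 0, 0, 0]

```text
time_s: 20.38
tcp_pos: [0.5799, 0.3298, 0.1955]
eef_rot: [179.9, -0.1, -85.6]
contact_force: [1.3, 0.3, -0.2]
gripper_width: 0.0873
gripper_force: 0.0
```

Call:
carry_out:
  targets:
    - [0, 0, 0, 0, 0, 0]
    - [0, 0, 0, 0, 0, 0]

```text
time_s: 20.62
tcp_pos: [0.5789, 0.3283, 0.1956]
eef_rot: [179.8, -0.1, -85.6]
contact_force: [-0.1, -0.1, -0.2]
gripper_width: 0.0877
gripper_force: 0.0
```

```bash
python3 -c "
from h import *
go(.581,.33,.085,-85.5)
i=r.camera_info('wrist'); 
im=r.capture('wrist'); cv2.imwrite('pics/w8.png',im[:,:,::-1])
for z in (0,.1,.138): print(proj('wrist',(.581,.33,z),i).round(1))
"
```

```text
t 20.62 tcp [0.5789 0.3283 0.1956] rot [ 1.7983e+02 -1.2000e-01 -8.5560e+01] w 0.0877 f 0.0 j [ 46.  21.  -4.  -0. -65. -42.]
 shift(now) [-0.0035 -0.0052  0.2212] shift(goal yaw) [-0.0031 -0.0045  0.2212] turn [ 0.0028 -0.002  -0.0011]
[271.7 192. ]
[271.  215.8]
[270.5 230.3]
```

View pics/w8.png

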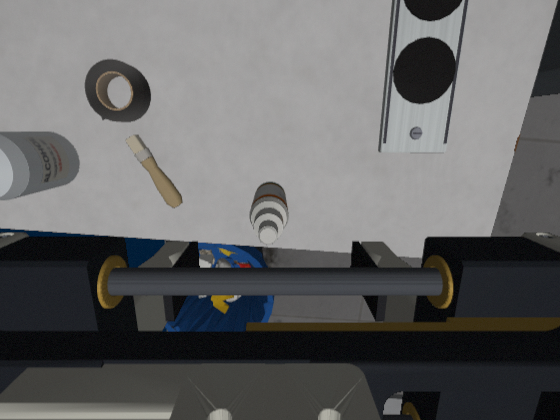

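Call:
carry_out:
  targets:
    - [-0.0075, -0.008, 0.06, 0, 0, 0]
    - [0, 0, 0.08, 0, 0, 0]
    - [0, 0, 0.05, 0, 0, 0]
    - [0, 0, 0.03, 0, 0, 0]
    - [0, 0, 0, 0, 0, 0]

```text
time_s: 21.3
tcp_pos: [0.5829, 0.3321, 0.0874]
eef_rot: [179.9, -0.0, -85.6]
contact_force: [0.4, -0.0, 0.3]
gripper_width: 0.0878
gripper_force: 0.0
```

Call:
carry_out:
  targets:
    - [0, 0, 0, 0, 0, 0]
    - [0, 0, 0, 0, 0, 0]

```text
time_s: 21.55
tcp_pos: [0.5839, 0.3333, 0.0892]
eef_rot: [-179.9, 0.1, -85.6]
contact_force: [-0.5, 0.0, 1.2]
gripper_width: 0.0878
gripper_force: 0.0
```

```bash
python3 -c "
from h import *
go(.5825,.332,.085,-85.5)"
```

```text
t 21.55 tcp [0.5839 0.3333 0.0892] rot [-1.799e+02  7.000e-02 -8.556e+01] w 0.0878 f 0.0 j [ 46.  27. -10.   0. -53. -42.]
 shift(now) [0.0024 0.0031 0.0083] shift(goal yaw) [0.0024 0.0031 0.0084] turn [-0.0016  0.0012 -0.001 ]
```

Call:
carry_out:
  targets:
    - [0.0015, 0.002, 0.0085, 0, 0, 0]
    - [0, 0, 0, 0, 0, 0]
    - [0, 0, 0, 0, 0, 0]

```text
time_s: 21.92
tcp_pos: [0.5825, 0.3321, 0.0836]
eef_rot: [-180.0, -0.0, -85.6]
contact_force: [-0.8, 1.1, 0.4]
gripper_width: 0.0876
gripper_force: 0.0
```

Call:
carry_out:
  targets:
    - [0, 0, 0, 0, 0, 0]
    - [0, 0, 0, 0, 0, 0]
    - [0, 0, 0, 0, 0, 0]
    - [0, 0, 0, 0, 0, 0]
    - [0, 0, 0, 0, 0, 0]
  hand: 0
  squeeze: 20

```text
time_s: 22.55
tcp_pos: [0.5824, 0.3321, 0.0836]
eef_rot: [180.0, 0.0, -85.6]
contact_force: [-0.1, 0.5, -0.5]
gripper_width: 0.0435
gripper_force: 0.0
```

Call:
carry_out:
  targets:
    - [0, 0, 0, 0, 0, 0]
    - [0, 0, 0, 0, 0, 0]
    - [0, 0, 0, 0, 0, 0]

```text
time_s: 22.92
tcp_pos: [0.5825, 0.3321, 0.0836]
eef_rot: [-180.0, 0.0, -85.6]
contact_force: [0.2, 0.4, -0.6]
gripper_width: 0.036
gripper_force: 20.0
```

```bash
python3 -c "
from h import *
go(.4325,.1865,.15,-85.5)"
```

```text
t 22.93 tcp [0.5825 0.3321 0.0836] rot [-180.      0.    -85.56] w 0.036 f 20.0 j [ 46.  27. -10.   0. -53. -42.]
 shift(now) [ 0.2671  0.3216 -0.1329] shift(goal yaw) [ 0.2668  0.3219 -0.1329] turn [-0.0001  0.     -0.001 ]
```

Call:
carry_out:
  targets:
    - [0, 0, -0.04, 0, 0, 0]
    - [0, 0, -0.06, 0, 0, 0]
    - [0.02, 0.02, -0.03, 0, 0, 0]
    - [0.05, 0.06, 0, 0, 0, 0]
    - [0.07, 0.085, 0, 0, 0, 0]

```text
time_s: 23.55
tcp_pos: [0.5042, 0.2547, 0.1477]
eef_rot: [180.0, -0.0, -85.6]
contact_force: [-0.5, -1.1, -1.4]
gripper_width: 0.0353
gripper_force: 20.0
```

Call:
carry_out:
  targets:
    - [0.07, 0.085, 0, 0, 0, 0]
    - [0.04, 0.05, 0, 0, 0, 0]
    - [0.017, 0.0216, 0, 0, 0, 0]
    - [0, 0, 0, 0, 0, 0]
    - [0, 0, 0, 0, 0, 0]

```text
time_s: 24.18
tcp_pos: [0.4332, 0.1873, 0.1486]
eef_rot: [-180.0, 0.0, -85.5]
contact_force: [-0.7, 0.3, -1.5]
gripper_width: 0.0356
gripper_force: 20.0
```

```bash
python3 -c "
from h import *
go(.4325,.1865,.0966,-85.5)
i=r.camera_info('wrist'); 
im=r.capture('wrist'); cv2.imwrite('pics/w9.png',im[:,:,::-1])
for p in [(.4325,.1865,.013),(.4385,.1088,.065),(.4385,.1088,.013),(.4445,.031,.043)]: print(proj('wrist',p,i).round(1))
"
```

```text
t 24.18 tcp [0.4332 0.1873 0.1486] rot [-1.7997e+02  2.0000e-02 -8.5550e+01] w 0.0356 f 20.0 j [ 47.   6. -31.   0. -53. -43.]
 shift(now) [0.0015 0.0016 0.1041] shift(goal yaw) [0.0015 0.0015 0.1041] turn [-0.0006  0.0003 -0.0008]
[274.8 201.9]
[274.9 117.8]
[274.9 119.7]
[275.   10.5]
```

View pics/w9.png

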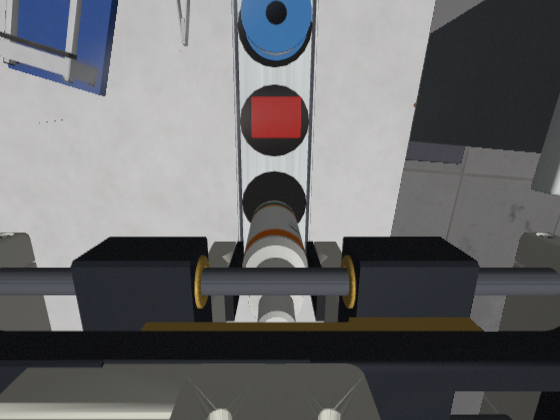

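Call:
carry_out:
  targets:
    - [0.0015, 0.0016, 0.03, 0, 0, 0]
    - [0, 0, 0.03, 0, 0, 0]
    - [0, 0, 0.025, 0, 0, 0]
    - [0, 0, 0.01, 0, 0, 0]
    - [0, 0, 0, 0, 0, 0]

```text
time_s: 24.85
tcp_pos: [0.4318, 0.1858, 0.1008]
eef_rot: [180.0, -0.0, -85.6]
contact_force: [-0.4, 0.9, -1.4]
gripper_width: 0.0355
gripper_force: 20.0
```

Call:
carry_out:
  targets:
    - [0, 0, 0, 0, 0, 0]
    - [0, 0, 0, 0, 0, 0]

```text
time_s: 25.1
tcp_pos: [0.4319, 0.186, 0.1015]
eef_rot: [-180.0, 0.0, -85.6]
contact_force: [0.0, 0.4, -2.0]
gripper_width: 0.0355
gripper_force: 20.0
```

```bash
python3 -c "
from h import *
go(.4325,.1865,.0966,-85.5)"
```

```text
t 25.1 tcp [0.4319 0.186  0.1015] rot [-1.7996e+02  3.0000e-02 -8.5560e+01] w 0.0355 f 20.0 j [ 47.   9. -35.   0. -46. -43.]
 shift(now) [-0.001  -0.0012  0.0098] shift(goal yaw) [-0.001  -0.0012  0.0098] turn [-0.0007  0.0005 -0.0009]
```

Call:
carry_out:
  targets:
    - [-0.001, -0.001, 0.006, 0, 0, 0]
    - [0, 0, 0.003, 0, 0, 0]
    - [0, 0, 0, 0, 0, 0]
    - [0, 0, 0, 0, 0, 0]

```text
time_s: 25.6
tcp_pos: [0.4322, 0.1862, 0.0965]
eef_rot: [180.0, -0.0, -85.6]
contact_force: [0.3, 1.1, -0.9]
gripper_width: 0.0358
gripper_force: 20.0
```

```bash
python3 -c "
from h import *
go(.4325,.1865,.0966,-85.5)"
```

```text
t 25.6 tcp [0.4322 0.1862 0.0965] rot [180.    -0.   -85.57] w 0.0358 f 20.0 j [ 47.  10. -35.  -0. -45. -43.]
 shift(now) [-0.0005 -0.0007 -0.0002] shift(goal yaw) [-0.0005 -0.0007 -0.0002] turn [ 0.0001 -0.0001 -0.0011]
```

Call:
carry_out:
  targets:
    - [0, 0, 0.001, 0, 0, 0]
    - [0, 0, 0, 0, 0, 0]
    - [0, 0, 0, 0, 0, 0]

```text
time_s: 25.98
tcp_pos: [0.4323, 0.1864, 0.0964]
eef_rot: [-180.0, 0.0, -85.6]
contact_force: [-0.9, -0.0, 5.0]
gripper_width: 0.0356
gripper_force: 20.0
```

Call:
carry_out:
  targets:
    - [0, 0, 0, 0, 0, 0]
    - [0, 0, 0, 0, 0, 0]
    - [0, 0, 0, 0, 0, 0]
    - [0, 0, 0, 0, 0, 0]
    - [0, 0, 0, 0, 0, 0]
  hand: 1

```text
time_s: 26.6
tcp_pos: [0.4321, 0.1863, 0.096]
eef_rot: [180.0, -0.0, -85.6]
contact_force: [-1.0, -0.3, 0.3]
gripper_width: 0.0799
gripper_force: 0.0
```

Call:
carry_out:
  targets:
    - [0, 0, -0.03, 0, 0, 0]
    - [0, 0, -0.08, 0, 0, 0]
    - [0, 0, -0.08, 0, 0, 0]
    - [0, 0, -0.05, 0, 0, 0]
    - [0, 0, 0, 0, 0, 0]

```text
time_s: 27.22
tcp_pos: [0.4331, 0.187, 0.2181]
eef_rot: [-179.8, 0.2, -85.6]
contact_force: [-0.3, -0.7, -0.6]
gripper_width: 0.0875
gripper_force: 0.0
```

Call:
carry_out:
  targets:
    - [-0.08, 0, 0, 0, 0, 0]
    - [-0.1, 0, 0, 0, 0, 0]
    - [-0.1, 0, 0, 0, 0, 0]
    - [-0.1, 0, 0, 0, 0, 0]
    - [-0.06, 0, 0, 0, 0, 0]

```text
time_s: 27.85
tcp_pos: [0.4145, 0.4074, 0.2146]
eef_rot: [179.9, -0.1, -85.5]
contact_force: [0.7, 0.1, -0.2]
gripper_width: 0.0878
gripper_force: 0.0
```

Call:
carry_out:
  targets:
    - [-0.1, 0, 0, 0, 0, 0]
    - [-0.1, 0, 0, 0, 0, 0]
    - [-0.05, 0, 0, 0, 0, 0]
    - [0, 0, 0, 0, 0, 0]

```text
time_s: 28.35
tcp_pos: [0.4047, 0.5314, 0.2137]
eef_rot: [179.9, -0.1, -85.5]
contact_force: [1.1, -0.5, -0.2]
gripper_width: 0.0875
gripper_force: 0.0
```

```bash
python3 - <<'E'
from h import *
go(.4325,.1865,.0966,-85.5)
im=r.capture('top'); hsv=cv2.cvtColor(im,cv2.COLOR_RGB2HSV)
cv2.imwrite('pics/t3.png',im[:,:,::-1]); cv2.imwrite('pics/s3.png',r.capture('scene')[:,:,::-1])
def cen(lo,hi,box,z,n):
    m=cv2.inRange(hsv,lo,hi); k=np.zeros_like(m); u0,v0,u1,v1=box; k[v0:v1,u0:u1]=m[v0:v1,u0:u1]
    v,u=np.nonzero(k); print(n,len(u),u.mean().round(1),v.mean().round(1),ray('top',(u.min()+u.max())/2,(v.min()+v.max())/2,z).round(4))
cen((95,90,60),(125,255,255),(295,230,335,270),.043,'wire')
cen((0,120,140),(8,255,255),(262,225,300,275),.065,'carton')
cen((0,0,150),(179,60,255),(339,236,363,260),.027,'braid (white on disc)')
# expected head-top pixel of an upright spray on p1 (top-camera frame)
print(proj('top',(.435,.1863,.151)),proj('top',(.435,.1863,.113)))
g=cv2.cvtColor(im,cv2.COLOR_RGB2GRAY); print(g[232:272:2,226:262:2])
E
```

```text
t 28.35 tcp [0.4047 0.5314 0.2137] rot [ 1.7991e+02 -1.4000e-01 -8.5490e+01] w 0.0875 f 0.0 j [ 69.  21.  -2.  -0. -68. -65.]
 shift(now) [ 0.6914 -0.0015  0.2359] shift(goal yaw) [ 0.692  -0.0013  0.2342] turn [ 0.0014 -0.0023  0.0002]
wire 444 316.3 249.1 [0.4471 0.0327 0.043 ]
carton 227 281.0 251.9 [0.441  0.1074 0.065 ]
braid (white on disc) 213 351.3 248.1 [ 0.4515 -0.0436  0.027 ]
[237.60993004 255.98120544] [240.4833327 254.763894 ]
[[201 201 200 199 200 201 202 201 203 204 205 206 205 206 206 205 205 205]
 [200 199 198 197 199 201 201 201 203 204 199 196 193 192 195 195 195 197]
 [187 172 166 166 171 172 173 176 179 178 163 153 145 152 154 148 149 148]
 [159 157 156 161 161 164 165 157 140 109  94 100 118 159 183 190 192 192]
 [206 209 208 210 209 208 183 132  88  77  75  75  78  95 137 186 205 206]
 [216 216 217 216 214 186 113  77  73  73  73  74  73  75  77 122 187 209]
 [216 215 215 215 195 119  76  75  77  79  80  79  75  73  73  75 127 200]
 [215 216 215 213 152  88  96 108 105  98  97  95  88  78  73  73  87 175]
 [215 215 215 204 134 142 166 163 162 148 113  99  98  87  75  72  75 142]
 [212 213 213 194 153 185 186 169 148 163 158 110  98  96  75  72  72 124]
 [213 213 213 195 189 184 161 172 173 134 167 137 102  99  81  73  73 114]
 [213 213 213 198 196 200 189 145 173 159 162 155 108  98  80  72  73 127]
 [215 215 214 204 211 214 212 177 170 181 168 160 111  94  75  72  75 139]
 [216 215 215 212 210 212 211 180 189 170 179 144  99  82  72  72  93 175]
 [215 214 214 214 209 204 206 203 196 180 165 112  82  72  72  84 151 202]
 [215 215 215 214 211 199 200 197 183 156 111  80  73  72  83 143 199 208]
 [212 212 212 212 212 210 198 162 122  91  75  73  76 102 151 197 206 205]
 [197 195 193 193 191 190 190 175 150 118  99 100 111 134 153 152 159 160]
 [161 156 152 160 150 155 175 176 186 188 185 183 176 175 172 169 186 195]
 [204 201 198 198 193 196 203 205 206 204 203 203 202 200 202 202 202 203]]
```

```bash
python3 -c "
from plant import r
print(r.close_job())"
```

```text
the job is handed in; nothing more can be done
None
```

The job is handed in at about 28 s: braid spool, wire spool, carton and spray bottle stand upright on the discs in that order from the clamp knob, each within about 4 mm of its disc's centre by the last top-camera picture (spray bottle checked only roughly).

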